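# Screw the battery cap of a kitchen scale shut

### The arm

A 6-joint arm with a two-finger parallel gripper is mounted at the origin on the work surface. World frame = base frame: x ahead of the robot, y to its left, z up, the work surface at z = 0. Lengths are in m, angles in rad, forces in N, time in s.
With the tool pointing down it reaches from about 0.25 to 0.775 m from the base axis. Payload 8.9 kg.
Tool frame: the origin (TCP) lies between the finger pads; the fingertips stand 22 mm ahead of it and the grasp point (between the pads) lies 3 mm ahead of it; y points along the fingers, x is the direction in which the jaws open and shut, and the axes are right-handed (so a half turn about y gives the same grasp; the last joint's range is limited). The gripper opens to 85 mm and grips with 20 to 120 N. Pads are 22 mm wide; open, the fingers measure 114 mm over their backs; the gripper's body (76 mm by 85 mm) begins 54 mm behind the grasp point. The pads swing forward as they close: fully open they stand 13 mm farther back than shut.
Start: joints at [-0.139, 0.291, -0.153, 1.127, 0, 1.431], TCP at [0.525, 0, 0.253] pointing down, gripper open.
Joint ranges: [-2.52, 2.52], [-0.91, 1.74], [-1.3, 1.37], [-1.96, 2.02], [-1.52, 1.47], [-3.14, 3.14]. Speed limits (rad/s): [2.22, 2.22, 2.79, 3.14, 3.14, 3.14].

### API

Orientations are given as a unit quaternion [w, x, y, z].
In Python, from cell import robot gives the robot as it stands.
- The arm moves only by the tool apply_moves, never from a script. Its argument "motion" is a list that holds one entry, the list of rows, each a list of 7 numbers: the shift along the tool's x, y, z in m, then the turn, a rotation vector about the tool's x, y, z in degrees, then the finger opening in m, from 0 to 0.0854. A call has 1 to 12 rows; each row is the pose to reach, as a shift and turn from the pose commanded when the call began, along the tool's axes at that moment; what a row does not reach only later rows make up. A row lasts 1/8 s, in which the tool goes at most 62.5 mm and 10.7 degrees, less where a joint would pass 70% of its speed; a pose out of reach is approached as far as the arm can. A call with a gripper value outside its range is refused whole. The fingers move at their own pace and stop on an object; "force" is the grip in N (left out, the last holds). Time passes only in rows, so rows that repeat a pose let the fingers close. It gives the time, the measured TCP pose, the force and the opening at its end, in the units of the state.
- robot.state(): the state, without advancing time (a new reading comes with each control period).
- robot.camera(name): name is "scene" or "side" or "wrist"; returns the picture (384x512x3 uint8, red, green, blue); there is no depth.
- robot.camera_model(name): a dict with "camera_matrix" (3x3 intrinsics, pixels), "R" (3x3) and "t" (3): a world point X has camera coordinates R X + t. Camera axes: x right, y down, z forward; pixel columns grow to the right and rows downward; lengths in m; the calibration is good to about 2 mm. A picture is of the moment at which its call begins: read the wrist's pose just before it. camera_model takes no time and is no camera call; for the wrist camera it gives the pose at the moment of the call.
- robot.job_done(): hands the job in, once; it reports no verdict.
Trained networks look in the newest picture that a camera, given by its name, has taken for a name from the list of things; names that differ only in an ending like _2 or _b are one class to them, and where a whole thing is asked for, a point or a joint stands for the part that bears it (a point fixed in the world has none). Each returns a list of dicts, best first, with "score" (0 to 1); they miss things now and then, are a little off and sometimes report something else, mostly with a low value. They report only what shows in the picture. A call takes as long as a camera call. They do not tell look-alikes from the thing itself.
- robot.silhouettes(name, camera): "mask" (384x512 bool, what is visible of it) and "uv" ([column, row] in pixels, amid what is visible of it).
- robot.mark_of(name, camera): "uv" ([column, row] in pixels: a listed point, or the origin of a listed thing).
The state is a dict: "t": time; "q": joint angles; "dq": joint speeds; "effort": joint torques, N m; "tool_pos": TCP position; "ee_rot": TCP orientation; "force": force on the tool from outside, world axes, zero at the start; "moment": the same for the moment, N m; "finger_gap": finger opening in m.
Only numpy, scipy, OpenCV 4.12 (cv2) and the standard library are available. Lean on these libraries where they do the work, as an engineer would, in place of code of your own. Each camera call takes 0.05 s, during which the arm holds its last target.

### The job

The kitchen scale lies upside down with its slotted battery cap still open. Take the broad-bladed screwdriver (the one with the thick flat-sided handle) out of the bamboo holder, set its blade in the slot of the cap, and keeping the cap pushed in, screw it clockwise until it stops, with the slot in line with the two marks on the scale. Then stand the screwdriver upright back in its empty well in the holder and let go.

Things in the scene. Friction and masses are not known exactly. Their poses are not given: they have to be found in the camera images.
- driver: Screwdriver, 130 g, upright. Origin: middle of blade's lower edge; z up the tool. Blade 4 mm thick (x), 18 wide (y), to z=16; shaft 11 thick to z=70; wooden guard 52 across, z=70-76; flat-sided wooden handle z=76-151, 26 mm across x, 34 across y: grip across x, near z=125. The other tool in the holder (not wanted) has a slim round handle, 20 mm thick, top 26 mm lower.
- holder: Fixed bamboo block 70 mm (x) by 160 (y), 75 high. Origin: centre of underside. Two square wells, 34 mm wide, down to the counter, at y=+40 and y=-40 mm; one holds the screwdriver, its x roughly along holder x, the other the slim tool, in either order. A tool hangs with its guard flat on the block's top, the screwdriver's tip then 5 mm above the counter.
- cap_slot (a point): Centre of slot mouth, at the top of the grey round cap (52 mm) in the white scale (150x200, fixed); 36 mm above counter, scale top 34. Turns with cap: y along the slot, z up. Slot 43 mm long, 12 deep, 18 wide at the mouth, 9 from 5 mm down. Blade fits with its width along y, either way round, with 14 deg play each way. Cap is sprung: moves at 3 N, fully in (5 mm) at 10.5 N; turn it 2-3 mm in.
- cap (a joint): How far the cap is screwed in, rad: grows clockwise seen from above; 0 open, 1.2 at the stop (shut), where the slot is in line with the two small raised grey marks on the scale. Friction 0.05 N m; stays where it is left.
Things that resemble listed ones, but are neither listed nor needed, are in the scene too. What is shaped like the driver but green is not meant. Leave any turquoise look-alike of the holder alone.

How it is judged:
On the way, in this order (a step that is already met when the one before it is completed fails the run):
1. the blade is in the slot and pushes the cap in by over 1 mm (z of driver in the frame of cap_slot below -0.008 m and horizontal distance between driver and cap_slot below 0.016 m and height (world z) of cap_slot below 0.035 m), for 0.1 s.
2. the cap is past half its turn (0.6 rad), still pushed in over 1 mm by the blade (all of step 1 and value of joint cap above 0.6 rad), for 0.05 s.
3. the cap is at 1.0 rad or more, still pushed in over 1 mm by the blade (all of step 1 and value of joint cap above 1 rad), for 0.1 s.
At the end, for the whole second after the job is handed in: The cap stands at 1.0 rad or more (its stop is at 1.2); the screwdriver hangs in a well of the holder, its tip less than 12 mm above the counter, within 0.2 rad of upright, released and at rest (value of joint cap above 1 rad and z of driver in the frame of holder below 0.012 m and x of driver in the frame of holder between -0.02 and 0.02 m and y of driver in the frame of holder between -0.06 and 0.06 m and angle between driver's own z axis and vertical below 0.2 rad and linear speed of driver below 0.02 m/s); the robot touches nothing.
It also fails if it takes over 54 s, if anything falls off the work surface, if the arm or the gripper's body presses on something with over 40 N, if the wrist force passes 120 N, or if a joint passes its speed limit or range.

## Working session

There is one attempt and no reset: what is moved stays moved. The work goes in short steps, Python scripts to look and compute and a tool call to move; the robot and the scene stay as the last step left them, time stands still between calls to the robot, and variables do not carry over. Pictures are saved under pics/ and viewed, and the job is handed in when it is done.

Besides the shell and the picture viewer there is one more tool, called after "Call:" as name([rows], argument=value, ...), one row to a line, values as JSON. apply_moves: Moves the arm, as the interface text tells. Its arguments: {"type":"object","properties":{"motion":{"type":"array","items":{"type":"array","items":{"type":"array","items":{"type":"number"}}}},"force":{"type":"number"}},"required":["motion"]}

```bash
mkdir -p pics; ls; python3 - <<'E'
from cell import robot
import cv2,numpy as np
print(robot.state())
for c in ["scene","side","wrist"]:
    im=robot.camera(c); cv2.imwrite(f"pics/a_{c}.png",im[:,:,::-1])
    m=robot.camera_model(c); print(c,np.round(m["camera_matrix"],1).tolist(),np.round(m["R"],3).tolist(),np.round(m["t"],3).tolist())
    for n in ["driver","holder","cap_slot"]:
        r=robot.mark_of(n,c); print(n,[(np.round(d["uv"],1).tolist(),round(d["score"],2)) for d in r])
E
```

```text
pics
{'t': 0.0, 'q': array([-1.39308026e-01,  2.91287968e-01, -1.54099854e-01,  1.12671722e+00,
        1.85019605e-06,  1.43150289e+00]), 'dq': array([ 6.03836850e-04, -3.31756234e-04, -3.05558766e-05,  1.82678802e-03,
       -7.96101359e-04, -1.68970388e-03]), 'effort': array([-3.46096487e-03, -5.37150800e+01,  3.31364536e+01,  1.60375424e-02,
       -3.39078597e-04,  1.08972756e-05]), 'tool_pos': array([5.24596025e-01, 5.68188338e-05, 2.52738180e-01]), 'ee_rot': array([ 7.07171524e-01, -7.07041736e-01,  4.63288140e-04,  4.52969156e-04]), 'force': array([-0.33341565, -0.55304418, -0.41639161]), 'moment': array([0.0162808 , 0.02059952, 0.00550206]), 'finger_gap': 0.08576735058081063}
scene [[368.0, 0.0, 252.3], [0.0, 368.0, 181.4], [0.0, 0.0, 1.0]] [[-0.711, 0.703, -0.0], [0.524, 0.53, -0.667], [-0.469, -0.474, -0.745]] [0.433, -0.172, 1.098]
driver [([232.1, 176.9], 0.76), ([284.3, 183.6], 0.73), ([246.4, 157.5], 0.61)]
holder [([220.2, 165.4], 0.91), ([159.8, 138.0], 0.84)]
cap_slot [([346.5, 269.2], 0.98)]
side [[397.9, 0.0, 253.4], [0.0, 397.9, 193.6], [0.0, 0.0, 1.0]] [[-0.997, -0.08, -0.011], [-0.027, 0.465, -0.885], [0.076, -0.882, -0.466]] [0.501, 0.11, 0.893]
driver [([290.1, 217.8], 0.66)]
holder [([260.2, 189.6], 0.84), ([249.1, 161.0], 0.6), ([233.5, 275.3], 0.57)]
cap_slot [([234.0, 274.2], 0.93)]
wrist [[339.0, 0.0, 253.3], [0.0, 339.0, 190.4], [0.0, 0.0, 1.0]] [[1.0, -0.0, -0.001], [-0.0, -0.959, 0.284], [-0.001, -0.284, -0.959]] [-0.525, -0.036, 0.379]
driver [([154.1, 320.0], 0.9), ([160.8, 220.6], 0.85)]
holder [([230.4, 328.9], 0.75)]
cap_slot []
```

View pics/a_scene.png

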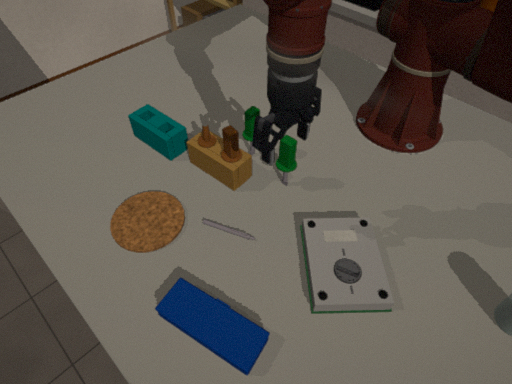

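View pics/a_side.png

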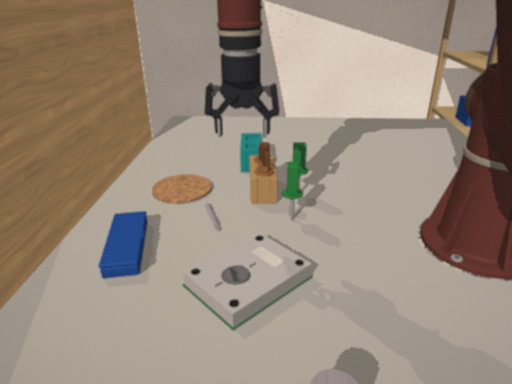

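View pics/a_wrist.png

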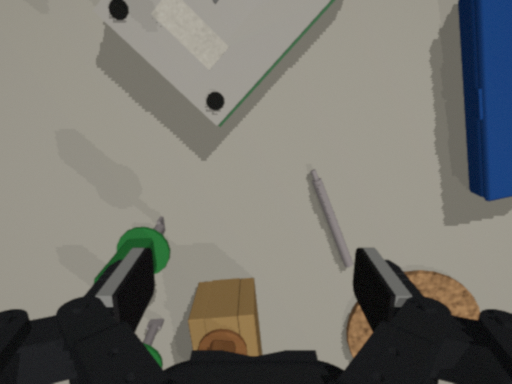

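The scene shows the real holder (orange) with the thick brown driver handle at about (231,143) and the slim tool at (207,133). Two green look-alikes and the turquoise block stand nearby. The cap is at (347,270).

```bash
cat > h.py <<'E'
from cell import robot
import cv2,numpy as np
def P(m): return m["camera_matrix"]@np.c_[m["R"],m["t"]]
def proj(m,X):
    x=P(m)@np.r_[X,1]; return x[:2]/x[2]
def onz(m,uv,z):
    K,R,t=m["camera_matrix"],m["R"],m["t"]; d=R.T@np.linalg.inv(K)@np.r_[uv,1]; c=-R.T@t
    return c+d*(z-c[2])/d[2]
def tri(ms,uvs):
    A=[]
    for m,uv in zip(ms,uvs):
        p=P(m); A+= [uv[0]*p[2]-p[0],uv[1]*p[2]-p[1]]
    A=np.array(A); return np.linalg.lstsq(A[:,:3],-A[:,3],rcond=None)[0]
def save(im,name,s=1,crop=None):
    if crop: im=im[crop[1]:crop[3],crop[0]:crop[2]]
    cv2.imwrite(name,cv2.resize(im[:,:,::-1],None,fx=s,fy=s,interpolation=cv2.INTER_CUBIC))
E
python3 - <<'E'
from h import *
s=robot.camera_model("scene");d=robot.camera_model("side")
print("slot",tri([s,d],[(346.5,269.2),(234,274.2)]),onz(s,(346.5,269.2),.036),onz(d,(234,274.2),.036))
print("holder",tri([s,d],[(220.2,165.4),(260.2,189.6)]),onz(s,(220.2,165.4),0),onz(d,(260.2,189.6),0))
print("turq",onz(s,(159.8,138),0))
for uv in [(232.1,176.9),(284.3,183.6),(246.4,157.5)]: print("drv",onz(s,uv,0.005))
im=cv2.imread("pics/a_scene.png")[:,:,::-1]; save(im,"pics/b1.png",5,(120,90,270,210))
save(im,"pics/b2.png",6,(295,210,395,310))
E
```

```text
slot [0.52363587 0.18356382 0.03284575] [0.52424432 0.18347032 0.036     ] [0.5236985  0.18854471 0.036     ]
holder [ 0.49847316 -0.23359641  0.00363228] [ 0.49036674 -0.2416942   0.        ] [ 0.50158126 -0.23224907  0.        ]
turq [ 0.54093239 -0.44620517  0.        ]
drv [ 0.49894702 -0.18511533  0.005     ]
drv [ 0.42047391 -0.07501634  0.005     ]
drv [ 0.42320934 -0.21034052  0.005     ]
```

View pics/b1.png

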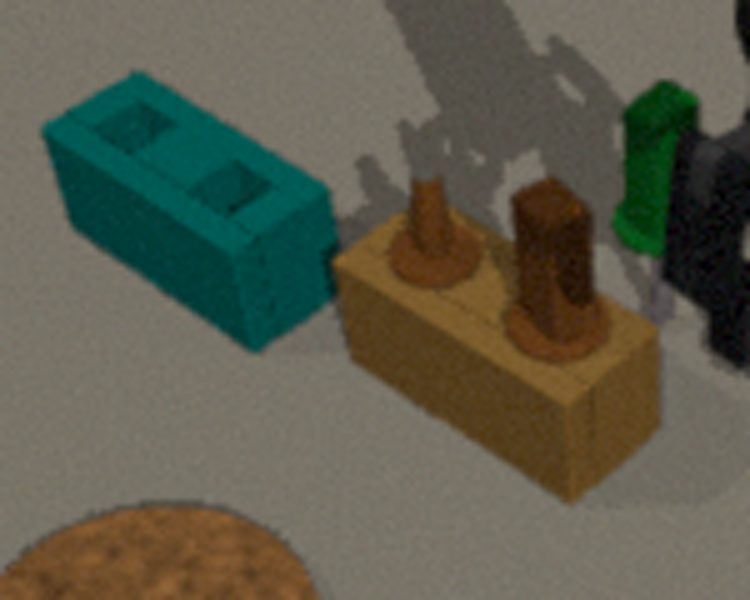

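View pics/b2.png

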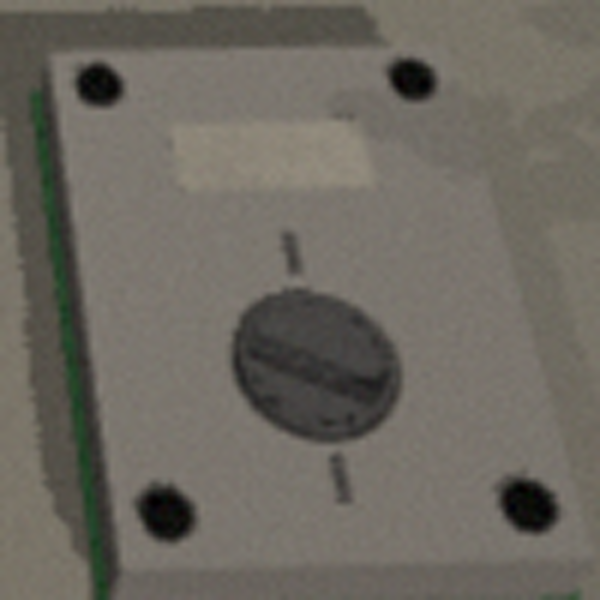

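Call:
apply_moves([
  [[-0.005,0,-0.05,0,0,0,0.085],[-0.01,0,-0.1,0,0,0,0.085],[-0.015,0,-0.15,0,0,0,0.085],[-0.02,0,-0.18,0,0,0,0.085],[-0.02,0,-0.18,0,0,0,0.085],[-0.02,0,-0.18,0,0,0,0.085]],
])

```text
t: 1.35
tool_pos: [0.505, -0.1795, 0.2533]
ee_rot: [0.707, -0.707, 0.0, 0.0]
force: [-0.6, 0.5, 1.1]
finger_gap: 0.0852
```

```bash
python3 - <<'E'
from h import *
print(robot.state()["tool_pos"],robot.state()["ee_rot"],robot.state()["t"])
m=robot.camera_model("wrist"); im=robot.camera("wrist"); save(im,"pics/c1.png",1.5)
for n in ["driver","holder"]:
    r=robot.mark_of(n,"wrist"); print(n,[(np.round(d["uv"],1).tolist(),round(d["score"],2),onz(m,d["uv"],0.0)) for d in r])
s=robot.camera_model("scene")
a=onz(s,(336.7,267.5),.036);b=onz(s,(358.3,274.2),.036);print("slot",a,b,np.degrees(np.arctan2(*(b-a)[1::-1])))
a=onz(s,(343.3,251.7),.034);b=onz(s,(352,290),.034);print("marks",a,b,np.degrees(np.arctan2(*(b-a)[1::-1])))
E
```

```text
[ 0.50495615 -0.17952888  0.25325202] [ 7.07272748e-01 -7.06940769e-01  9.37580279e-05  1.84679716e-06] 1.35
driver [([242.3, 171.4], 0.81, array([ 0.49273482, -0.19513031,  0.        ])), ([158.0, 186.5], 0.79, array([ 0.39602415, -0.21283025,  0.        ])), ([167.8, 61.9], 0.75, array([ 0.41688899, -0.0790468 ,  0.        ]))]
holder [([250.1, 205.3], 0.94, array([ 0.5014182, -0.2356055,  0.       ])), ([284.8, 342.7], 0.93, array([ 5.46754499e-01, -4.27878288e-01, -5.55111512e-17]))]
slot [0.53515598 0.16734416 0.036     ] [0.51663228 0.20646469 0.036     ] 115.33770597966526
marks [0.49453488 0.15454093 0.034     ] [0.55218476 0.21685271 0.034     ] 47.225485351471065
```

View pics/c1.png

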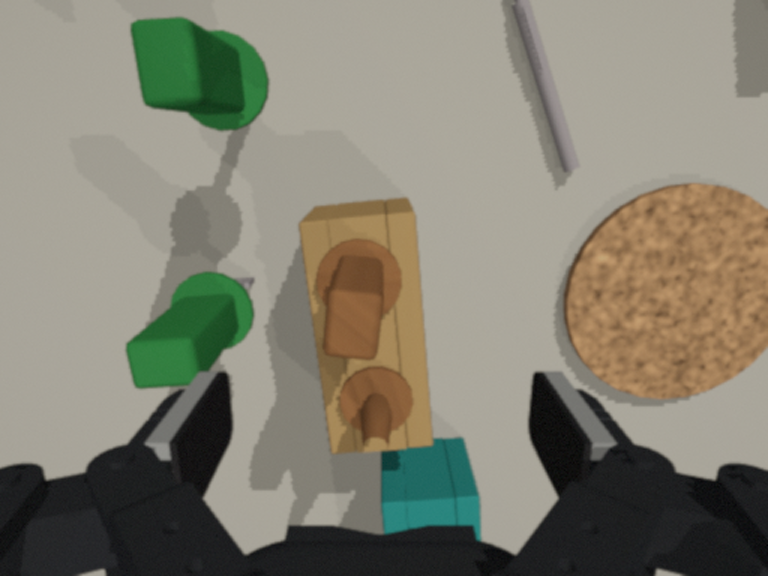

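```bash
python3 - <<'E'
from h import *
im=cv2.imread("pics/c1.png"); im=cv2.resize(im,(512,384),interpolation=cv2.INTER_AREA)[:,:,::-1]
save(im,"pics/c2.png",5,(190,130,300,245))
E
```

```text
(no output)
```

View pics/c2.png

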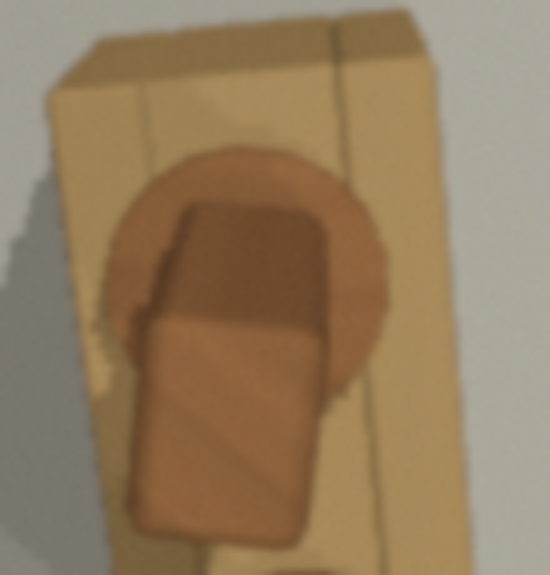

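```bash
python3 - <<'E'
from h import *
m=robot.camera_model("wrist")
f=lambda l,z,o=(190,130),s=5:[onz(m,(a/s+o[0],b/s+o[1]),z) for a,b in l]
ang=lambda a,b:np.degrees(np.arctan2(b[1]-a[1],b[0]-a[0]))
t=f([(150,318),(325,330),(300,548),(130,535)],.156)
print(np.round(t,4)[:,:2].tolist(),"c",np.mean(t,0))
print("len",[np.linalg.norm(t[i]-t[(i+1)%4]) for i in range(4)]); print("y dir",ang(t[3],t[0]),ang(t[2],t[1]),"x dir",ang(t[0],t[1]),ang(t[3],t[2]))
h=f([(300,222),(415,215),(432,445),(331,453)],.075,(0,0),1.5)
print(np.round(h,4)[:,:2].tolist(),np.mean(h,0),"ydir",ang(h[3],h[0]),ang(h[2],h[1]))
print("guard",f([(247,287)],.081))
g=f([(133,20),(193,18),(147,107)],.151,(0,0),1.5);print("g1",g)
g=f([(127,350),(192,340),(137,388),(195,386)],.151,(0,0),1.5);print("g2",g)
g=f([(127,350),(192,340),(137,388),(195,386)],.156,(0,0),1.5);
E
```

```text
[[0.4832, -0.1732], [0.5067, -0.1749], [0.5032, -0.2068], [0.4795, -0.2049]] c [ 0.49314036 -0.18996004  0.156     ]
len [np.float64(0.023554577114248368), np.float64(0.03213806308119441), np.float64(0.023798185626623995), np.float64(0.03187843378542771)]
y dir 83.43410908935746 83.88639597070134 x dir -4.047392173653324 -4.6963082700141205
[[0.4582, -0.1558], [0.5261, -0.1516], [0.5407, -0.307], [0.4724, -0.3134]] [ 0.4993403 -0.2319559  0.075    ] ydir 95.12908977145045 95.3831077227676
guard [array([ 0.49300018, -0.19034709,  0.081     ])]
g1 [array([ 0.40774697, -0.06300676,  0.151     ]), array([ 0.43155433, -0.06227501,  0.151     ]), array([ 0.40908959, -0.09550874,  0.151     ])]
g2 [array([ 0.38554305, -0.20442455,  0.151     ]), array([ 0.41691616, -0.19927981,  0.151     ]), array([ 0.38759652, -0.2244106 ,  0.151     ]), array([ 0.41587378, -0.22330053,  0.151     ])]
```

Call:
apply_moves([
  [[-0.006,0,-0.005,0,3,0,0.06],[-0.012,0,-0.0105,0,5.3,0,0.06],[-0.012,0.03,-0.0105,0,5.3,0,0.06],[-0.012,0.06,-0.0105,0,5.3,0,0.06],[-0.012,0.09,-0.0105,0,5.3,0,0.06],[-0.012,0.12,-0.0105,0,5.3,0,0.06],[-0.012,0.12,-0.0105,0,5.3,0,0.06]],
], force=60)

```text
t: 2.38
tool_pos: [0.4915, -0.1895, 0.1317]
ee_rot: [0.707, -0.706, 0.034, -0.031]
force: [-0.5, 0.9, 0.5]
finger_gap: 0.06
```

```bash
python3 - <<'E'
from h import *
print(robot.state())
save(robot.camera("wrist"),"pics/d1.png",1)
save(robot.camera("scene"),"pics/d2.png",4,(160,70,310,200))
E
```

```text
{'t': 2.375, 'q': array([-5.06807313e-01,  3.98165056e-01, -3.38500336e-01,  8.38149895e-01,
        8.12057332e-07,  1.15638193e+00]), 'dq': array([-1.00358970e-03, -3.36324656e-02,  5.27353212e-02,  3.96285415e-02,
       -6.13816855e-05,  5.74048560e-04]), 'effort': array([-1.21652596e-01, -5.46923625e+01,  2.76973075e+01, -9.88165475e-01,
       -3.96152187e-03,  1.59354844e-03]), 'tool_pos': array([ 0.49154956, -0.18951441,  0.1317465 ]), 'ee_rot': array([ 0.70698281, -0.70571912,  0.03392685, -0.03138144]), 'force': array([-0.48509514,  0.87424033,  0.49097764]), 'moment': array([-0.05189199,  0.02089069,  0.03883999]), 'finger_gap': 0.059984170181266304}
```

View pics/d1.png

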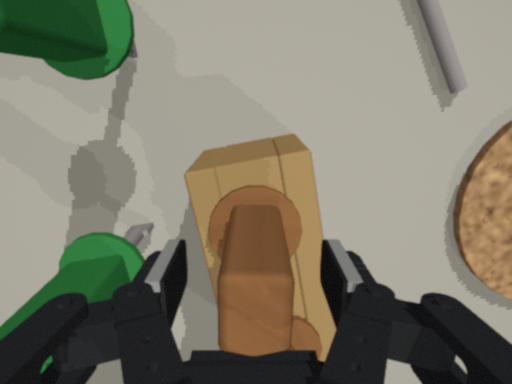

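View pics/d2.png

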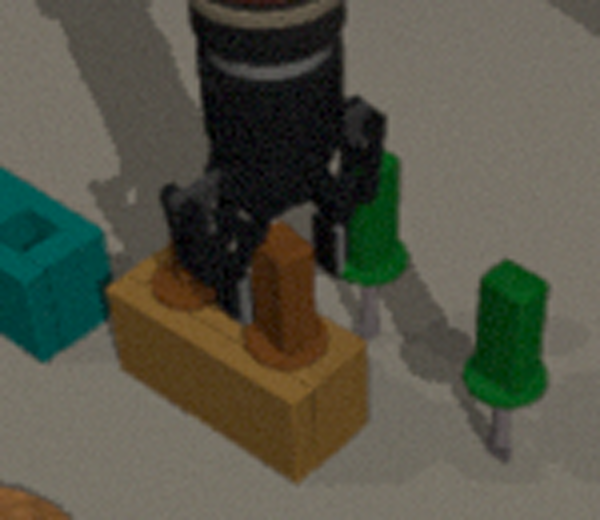

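The jaws straddle the brown handle, centred near column 255 and clear of the green tool. I'll close the grip.

Call:
apply_moves([
  [[0,0,0,0,0,0,0.015],[0,0,0,0,0,0,0.015],[0,0,0,0,0,0,0.015],[0,0,0,0,0,0,0.015],[0,-0.02,0,0,0,0,0.015],[0,-0.05,0,0,0,0,0.015],[0,-0.08,0,0,0,0,0.015],[0,-0.12,0,0,0,0,0.015],[0,-0.12,0,0,0,0,0.015]],
], force=80)

```text
t: 3.6
tool_pos: [0.4945, -0.1913, 0.2563]
ee_rot: [-0.705, 0.707, -0.031, 0.034]
force: [0.4, 0.8, -1.6]
finger_gap: 0.0253
```

```bash
python3 - <<'E'
from h import *
save(robot.camera("wrist"),"pics/e1.png",1)
save(robot.camera("side"),"pics/e2.png",4,(190,50,340,210))
E
```

```text
(no output)
```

View pics/e1.png

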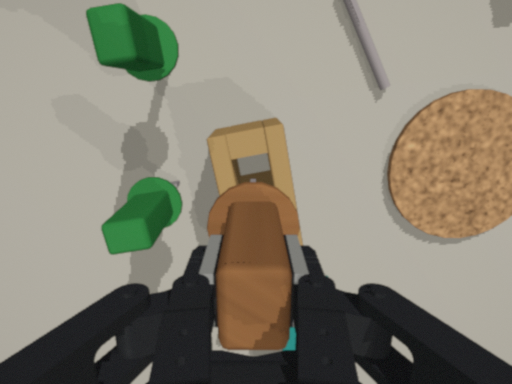

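View pics/e2.png

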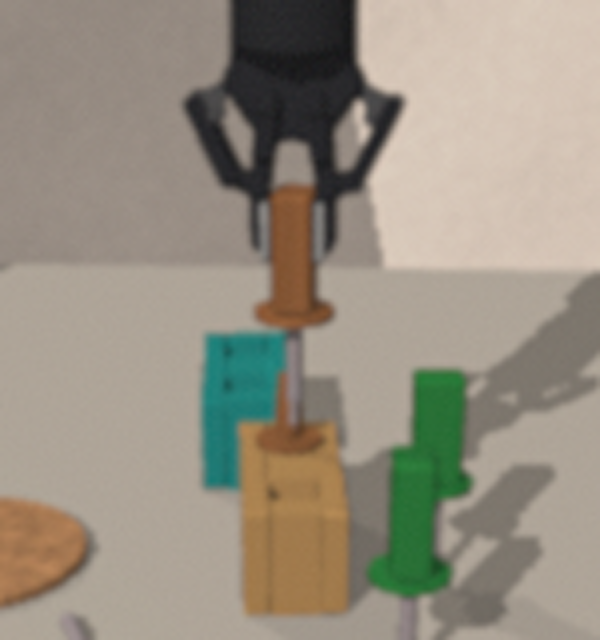

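Call:
apply_moves([
  [[0.003,0,0.03,0,-2,0,0.015],[0.007,0,0.08,0,-6,0,0.015],[0.011,0,0.13,0,-11,0,0.015],[0.016,0,0.18,0,-16,0,0.015],[0.021,0,0.23,0,-22,0,0.015],[0.025,0,0.28,0,-27,0,0.015],[0.0275,0,0.305,0,-30.6,0,0.015],[0.0275,0,0.305,0,-30.6,0,0.015],[0.0275,0,0.305,0,-30.6,0,0.015]],
])

```text
t: 4.82
tool_pos: [0.5479, 0.1102, 0.2523]
ee_rot: [-0.69, 0.69, 0.154, -0.155]
force: [-0.2, -0.7, -1.6]
finger_gap: 0.025
```

```bash
python3 - <<'E'
from h import *
st=robot.state();print(st["tool_pos"],st["ee_rot"],st["q"])
m=robot.camera_model("wrist"); im=robot.camera("wrist"); save(im,"pics/f1.png",1.5)
for d in robot.mark_of("cap_slot","wrist"): print(d["uv"],d["score"],onz(m,d["uv"],.036))
im=robot.camera("side"); 
for d in robot.mark_of("driver","side"): print(d)
save(im,"pics/f2.png",3,(130,50,330,250))
E
```

```text
[0.54791134 0.11016075 0.25227928] [-0.6900045   0.69001682  0.1538483  -0.15524584] [ 6.77704662e-02  3.57423048e-01 -6.05513159e-02  1.15477277e+00
 -3.17597429e-04  1.19788453e+00]
[264.9, 83.7] 0.75 [0.52451998 0.18551564 0.036     ]
{'uv': [224.1, 212.0], 'score': 0.7}
{'uv': [289.8, 218.6], 'score': 0.58}
```

View pics/f1.png

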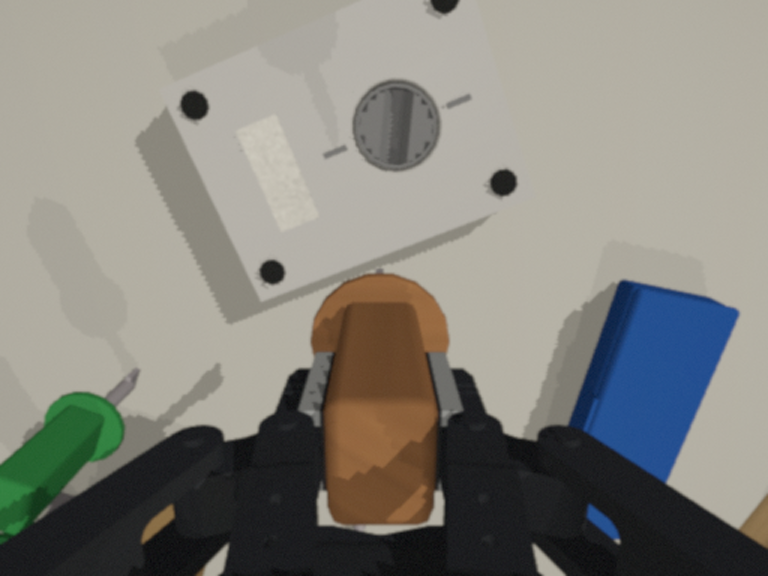

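View pics/f2.png

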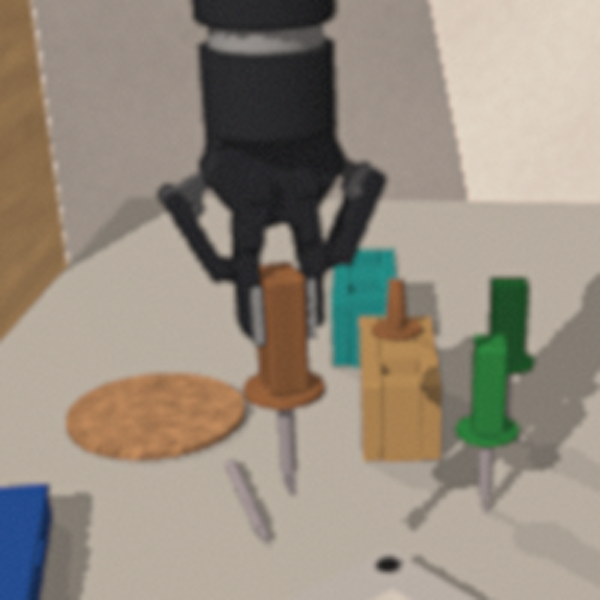

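```bash
python3 - <<'E'
from h import *
m=robot.camera_model("wrist");d=robot.camera_model("side");s=robot.camera_model("scene")
st=robot.state()["tool_pos"]
tip=st-[0,0,.127]; print("exp side",proj(d,tip),"exp wrist",proj(m,tip)*1.5)
a=onz(m,(402/1.5,90/1.5),.034);b=onz(m,(395/1.5,165/1.5),.034);print(a,b,np.degrees(np.arctan2(*(a-b)[1::-1])),(a+b)/2)
a=onz(m,(325/1.5,156/1.5),.034);b=onz(m,(470/1.5,98/1.5),.034);print(a,b,np.degrees(np.arctan2(*(b-a)[1::-1])))
c=onz(m,(397/1.5,125/1.5),.036);print("capc",c)
im=robot.camera("scene"); print(robot.mark_of("driver","scene")); print(proj(s,tip))
p=proj(s,tip).astype(int);x=max(0,p[0]-60);y=max(0,p[1]-80);print(x,y);save(im,"pics/g1.png",5,(x,y,x+120,y+110))
E
```

```text
exp side [224.8194469  211.32134139] exp wrist [379.22666503 283.93603822]
[0.51892219 0.20562974 0.034     ] [0.53474091 0.16260526 0.034     ] 110.18685636702952 [0.52683155 0.1841175  0.034     ]
[0.49128542 0.14844453 0.034     ] [0.55958315 0.21955112 0.034     ] 46.15429584994532
capc [0.52510789 0.18544951 0.036     ]
[{'uv': [315.7, 228.4], 'score': 0.92}, {'uv': [250.9, 157.0], 'score': 0.71}, {'uv': [286.8, 185.3], 'score': 0.65}]
[315.85582399 228.94545969]
255 148
```

View pics/g1.png

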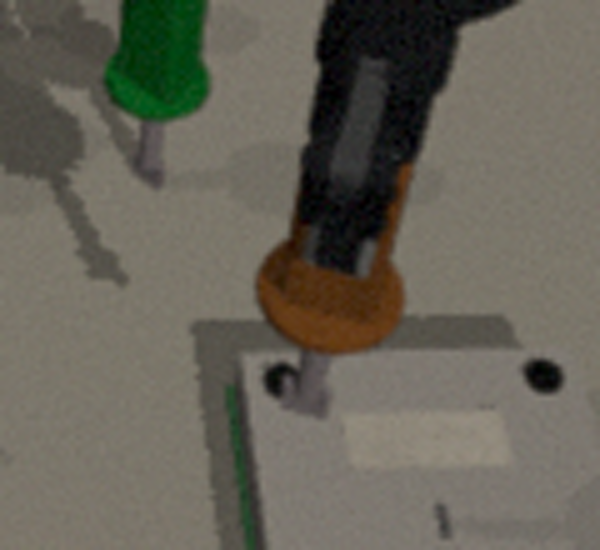

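Call:
apply_moves([
  [[0.006,0,0.04,0,0,0,0.015],[0.0115,0,0.0778,0,0,0,0.015],[0.0115,0.03,0.0778,0,0,0,0.015],[0.0115,0.06,0.0778,0,0,0,0.015],[0.0115,0.078,0.0778,0,0,0,0.015],[0.0115,0.078,0.0778,0,0,0,0.015],[0.0115,0.078,0.0778,0,0,0,0.015]],
])

```text
t: 6.0
tool_pos: [0.5263, 0.1858, 0.1762]
ee_rot: [-0.69, 0.69, 0.155, -0.154]
force: [-0.2, 0.0, -0.7]
finger_gap: 0.025
```

```bash
python3 - <<'E'
from h import *
print(robot.state())
s=robot.camera_model("scene");d=robot.camera_model("side")
tip=robot.state()["tool_pos"]-[0,0,.127]
print(proj(s,tip),proj(d,tip))
save(robot.camera("scene"),"pics/h1.png",6,(295,200,395,300))
save(robot.camera("side"),"pics/h2.png",5,(175,180,295,290))
E
```

```text
{'t': 6.0, 'q': array([ 2.08466723e-01,  4.05451279e-01, -1.95874154e-01,  9.68295425e-01,
        6.96387129e-06,  1.33808584e+00]), 'dq': array([ 0.00217173, -0.00694178,  0.00801198, -0.00028532, -0.00065767,
       -0.00044885]), 'effort': array([ 7.71926047e-03, -5.93028831e+01,  3.10092044e+01,  1.64265255e-02,
       -1.96547619e-03,  3.46751149e-04]), 'tool_pos': array([0.52625008, 0.18583837, 0.17620857]), 'ee_rot': array([-0.68997006,  0.68997521,  0.15513336, -0.15430218]), 'force': array([-0.17871497,  0.01705116, -0.69072806]), 'moment': array([0.03371959, 0.0226849 , 0.00504026]), 'finger_gap': 0.025044192522809573}
[348.16191787 267.34996783] [232.58622633 267.64137693]
```

View pics/h1.png

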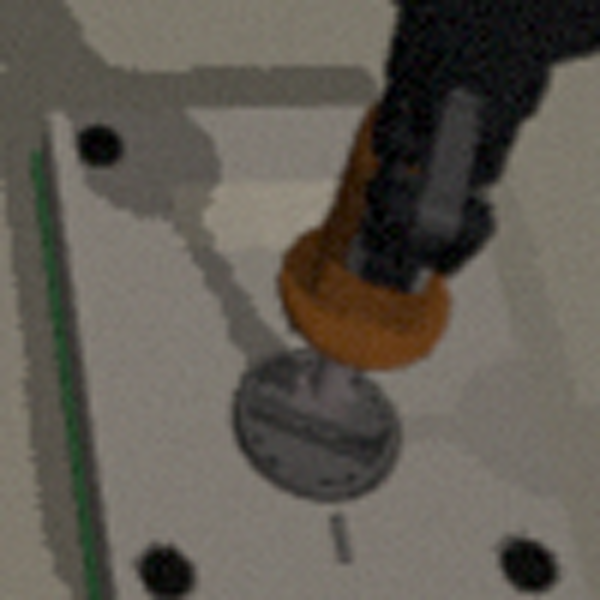

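View pics/h2.png

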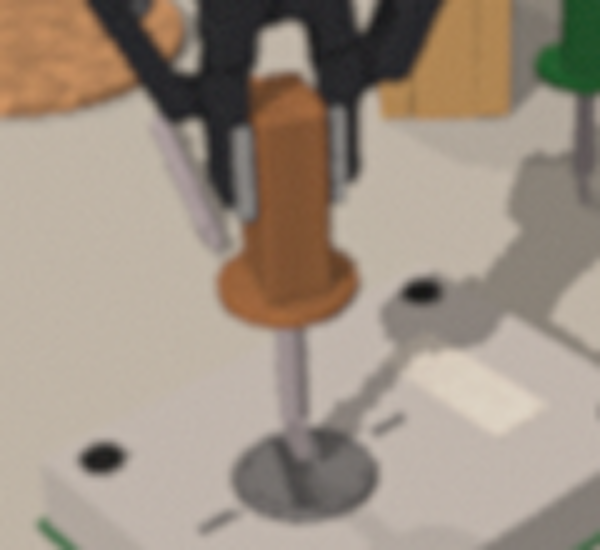

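```bash
python3 - <<'E'
from h import *
s=robot.camera_model("scene");d=robot.camera_model("side")
print(tri([s,d],[(348,267.2),(235,270.4)]),tri([s,d],[(349,267.8),(235,270.4)]))
print([np.linalg.norm(0) for _ in [0]])
print(proj(s,[.525,.185,.036]),proj(d,[.525,.185,.036]))
a=cv2.imread("pics/h1.png")
print(robot.mark_of("driver","scene"),robot.mark_of("driver","side"))
print(robot.mark_of("cap_slot","scene"),robot.mark_of("cap_slot","side"))
E
```

```text
[0.52201107 0.1841457  0.04173045] [0.52201431 0.1863178  0.04311041]
[np.float64(0.0)]
[346.9063614  269.93028081] [233.54637953 272.96449961]
[{'uv': [250.7, 157.1], 'score': 0.93}, {'uv': [283.0, 185.2], 'score': 0.7}, {'uv': [351.4, 270.1], 'score': 0.61}] [{'uv': [230.0, 266.7], 'score': 0.82}, {'uv': [288.5, 216.4], 'score': 0.81}]
[{'uv': [346.2, 270.1], 'score': 0.77}] [{'uv': [238.1, 274.1], 'score': 0.56}]
```

Call:
apply_moves([
  [[0,0.006,0,0,0,0,0.015],[0,0.012,0,0,0,0,0.015],[0,0.018,0,0,0,0,0.015],[0,0.018,0,0,0,0,0.015]],
])

```text
t: 6.8
tool_pos: [0.5252, 0.1858, 0.1566]
ee_rot: [0.69, -0.69, -0.154, 0.155]
force: [0.3, 0.3, -2.0]
finger_gap: 0.0249
```

Call:
apply_moves([
  [[0,0.003,0,0,0,0,0.015],[0,0.005,0,0,0,0,0.015],[0,0.006,0,0,0,0,0.015],[0,0.007,0,0,0,0,0.015],[0,0.007,0,0,0,0,0.015]],
])

```text
t: 7.42
tool_pos: [0.5256, 0.1858, 0.1506]
ee_rot: [-0.69, 0.69, 0.155, -0.155]
force: [-4.2, -1.6, 5.4]
finger_gap: 0.0253
```

Call:
apply_moves([
  [[-0.001,0,0,0,0,0,0.015],[-0.002,0,0,0,0,0,0.015],[-0.002,0,0,0,0,0,0.015]],
])

```text
t: 7.8
tool_pos: [0.525, 0.1855, 0.151]
ee_rot: [0.69, -0.69, -0.156, 0.154]
force: [-0.7, 0.9, 4.7]
finger_gap: 0.0253
```

```bash
python3 - <<'E'
from h import *
for i in range(1): st=robot.state(); print(st["tool_pos"],st["force"],st["moment"])
save(robot.camera("scene"),"pics/i1.png",6,(295,200,395,300))
save(robot.camera("side"),"pics/i2.png",5,(175,180,295,290))
print(robot.mark_of("driver","scene"),robot.mark_of("driver","side"))
E
```

```text
[0.52495049 0.18547686 0.1510239 ] [-0.74638186  0.9364499   4.67494179] [ 0.23127659 -0.03681494  0.00798017]
[{'uv': [283.7, 183.9], 'score': 0.95}, {'uv': [250.0, 157.1], 'score': 0.94}, {'uv': [348.0, 271.2], 'score': 0.74}] [{'uv': [289.9, 216.0], 'score': 0.88}, {'uv': [232.8, 280.0], 'score': 0.57}]
```

View pics/i1.png

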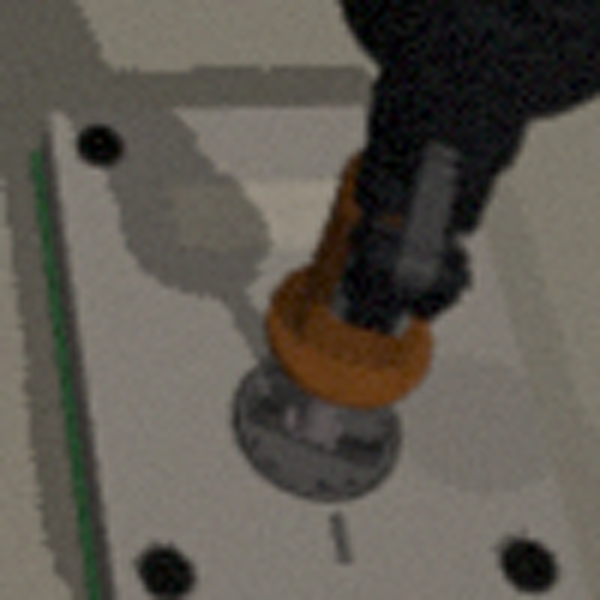

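View pics/i2.png

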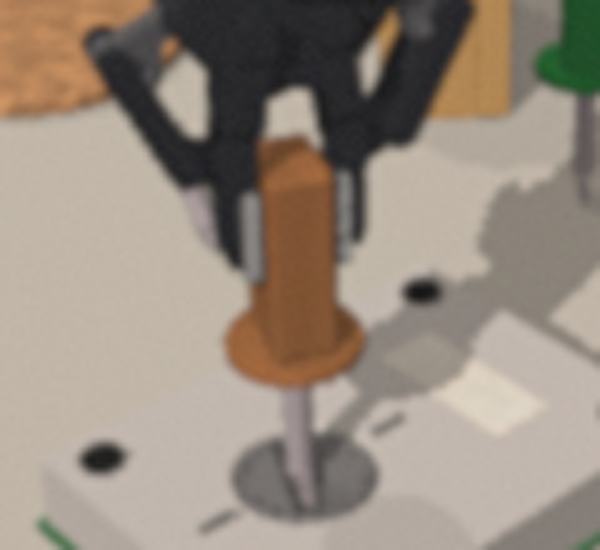

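The blade sits in the slot, with the shaft ending inside the cap at about (236,280) in the side view, and it is pressing at about 6 N. I'll turn clockwise, a bit at a time.

Call:
apply_moves([
  [[0,0.001,0,0,4,0,0.015],[0,0.001,0,0,10,0,0.015],[0,0.001,0,0,16,0,0.015],[0,0.001,0,0,22,0,0.015],[0,0.001,0,0,28,0,0.015],[0,0.001,0,0,34,0,0.015],[0,0.001,0,0,34,0,0.015]],
])

```text
t: 8.88
tool_pos: [0.5243, 0.1852, 0.1497]
ee_rot: [0.705, -0.705, 0.054, -0.054]
force: [-0.9, -0.4, 5.9]
finger_gap: 0.0253
```

```bash
python3 - <<'E'
from h import *
st=robot.state(); print(st["tool_pos"],st["force"],st["moment"],st["q"])
save(robot.camera("scene"),"pics/j1.png",6,(295,200,395,300))
E
```

```text
[0.52426486 0.18516487 0.14971378] [-0.93408691 -0.38125293  5.87270975] [0.02632394 0.40230696 0.01541558] [ 2.08016143e-01  4.25963395e-01 -2.39717418e-01  9.04206526e-01
  8.01714267e-06  1.93206625e+00]
```

View pics/j1.png

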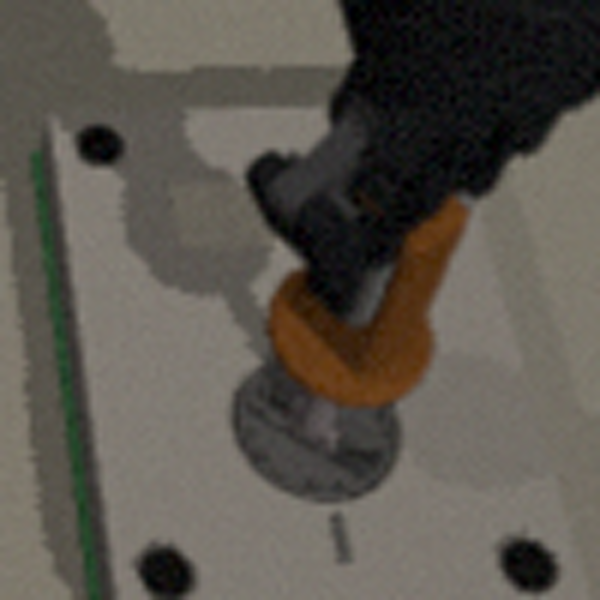

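Call:
apply_moves([
  [[0,0,0,0,6,0,0.015],[0,0,0,0,12,0,0.015],[0,0,0,0,18,0,0.015],[0,0,0,0,24,0,0.015],[0,0,0,0,30,0,0.015],[0,0,0,0,34,0,0.015],[0,0,0,0,34,0,0.015]],
])

```text
t: 9.8
tool_pos: [0.5245, 0.1848, 0.1497]
ee_rot: [-0.658, 0.658, -0.257, 0.258]
force: [-1.4, -1.2, 6.3]
finger_gap: 0.0253
```

```bash
python3 - <<'E'
from h import *
st=robot.state(); print(st["tool_pos"],st["force"],st["moment"],st["q"])
save(robot.camera("scene"),"pics/k1.png",6,(295,200,395,300))
save(robot.camera("side"),"pics/k2.png",5,(175,180,295,290))
E
```

```text
[0.52448568 0.18483459 0.1497495 ] [-1.38102296 -1.23261771  6.31748923] [-0.37166312  0.15316659 -0.02553349] [ 2.07796794e-01  4.25957195e-01 -2.39623091e-01  9.04032810e-01
 -8.12600577e-04  2.52497109e+00]
```

View pics/k1.png

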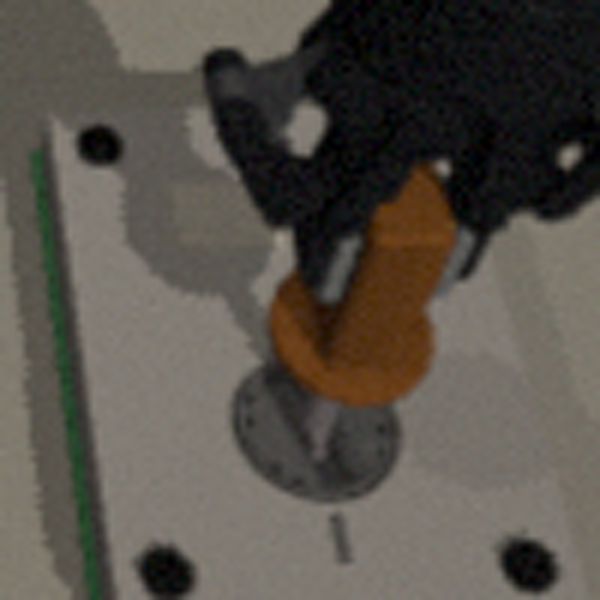

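View pics/k2.png

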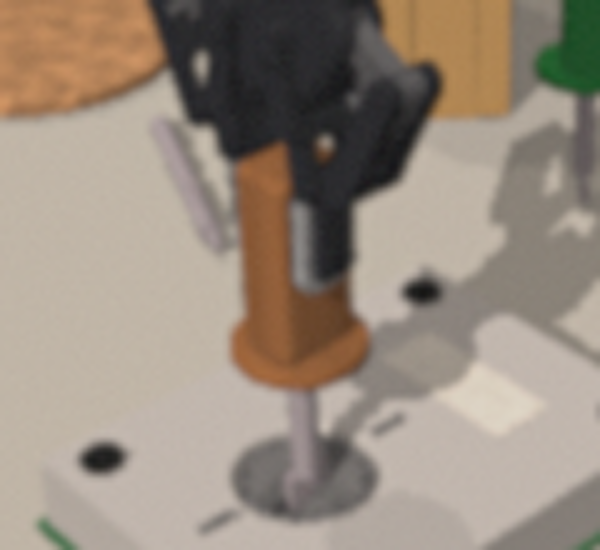

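Call:
apply_moves([
  [[0,0,0,0,4,0,0.015],[0,0,0,0,8,0,0.015],[0,0,0,0,12,0,0.015],[0,0,0,0,14,0,0.015],[0,0,0,0,14,0,0.015]],
])

```text
t: 10.52
tool_pos: [0.5245, 0.1847, 0.1498]
ee_rot: [-0.622, 0.622, -0.335, 0.337]
force: [-0.0, -2.0, 6.4]
finger_gap: 0.0252
```

```bash
python3 - <<'E'
from h import *
st=robot.state(); print(st["tool_pos"],st["force"],st["moment"],st["q"])
save(robot.camera("scene"),"pics/l1.png",6,(295,200,395,300))
E
```

```text
[0.52454648 0.18466843 0.14976237] [-0.00784448 -1.99910765  6.3879237 ] [-0.59247706  0.11178071  0.02493148] [ 2.07689645e-01  4.25962104e-01 -2.39577693e-01  9.04055638e-01
 -1.19687710e-03  2.76883294e+00]
```

View pics/l1.png

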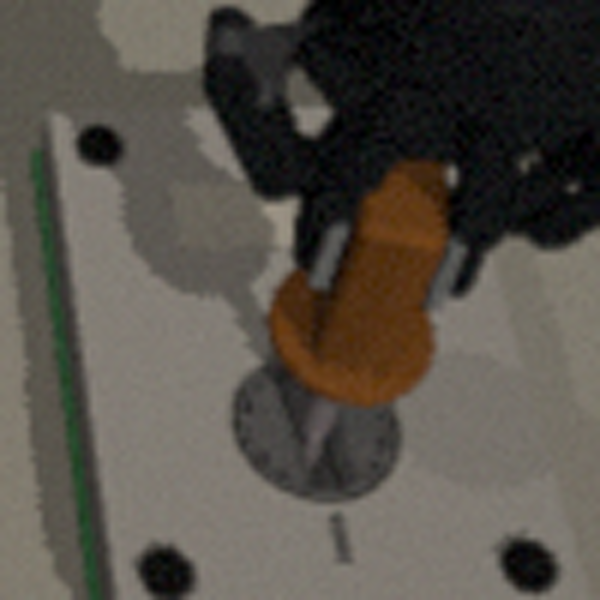

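Call:
apply_moves([
  [[0,0,0,0,4,0,0.015],[0,0,0,0,8,0,0.015],[0,0,0,0,8,0,0.015]],
])

```text
t: 10.95
tool_pos: [0.5246, 0.1846, 0.1498]
ee_rot: [-0.597, 0.597, -0.378, 0.379]
force: [-1.4, -2.1, 7.0]
finger_gap: 0.0254
```

```bash
python3 - <<'E'
from h import *
st=robot.state(); print(st["tool_pos"],st["force"],st["moment"],st["q"])
save(robot.camera("scene"),"pics/m1.png",6,(295,200,395,300))
E
```

```text
[0.52456395 0.18464137 0.14977642] [-1.43500789 -2.10221231  7.03255939] [-0.64918035  0.13432603  0.06321576] [ 2.07675311e-01  4.25934930e-01 -2.39580544e-01  9.04036209e-01
 -1.27032651e-03  2.90873535e+00]
```

View pics/m1.png

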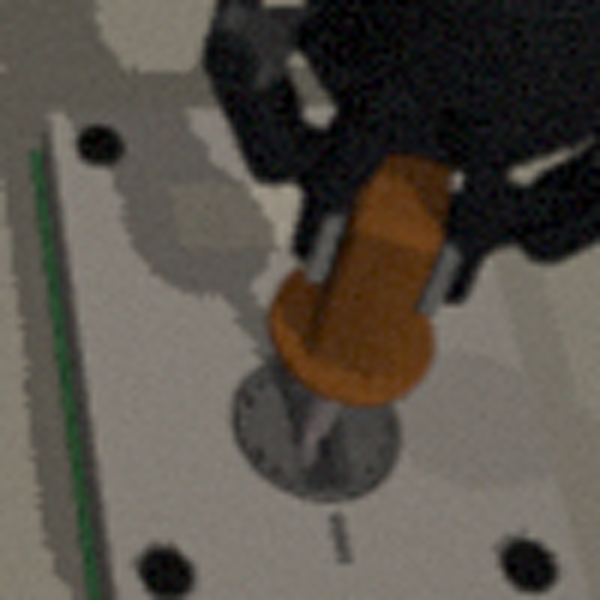

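Call:
apply_moves([
  [[0,0,0,0,4,0,0.015],[0,0,0,0,6,0,0.015],[0,0,0,0,6,0,0.015]],
])

```text
t: 11.38
tool_pos: [0.5246, 0.1847, 0.1498]
ee_rot: [0.577, -0.577, 0.408, -0.41]
force: [0.5, -1.4, 6.8]
finger_gap: 0.025
```

```bash
python3 - <<'E'
from h import *
st=robot.state(); print(st["tool_pos"],st["force"],st["moment"],st["q"])
save(robot.camera("scene"),"pics/n1.png",6,(295,200,395,300))
save(robot.camera("side"),"pics/n2.png",5,(175,180,295,290))
E
```

```text
[0.52463162 0.18469595 0.14979492] [ 0.50036665 -1.40147466  6.82453271] [-0.64243654  0.02418466  0.41693399] [ 2.07774031e-01  4.25956062e-01 -2.39492246e-01  9.03956293e-01
 -1.31992792e-03  3.01264283e+00]
```

View pics/n1.png

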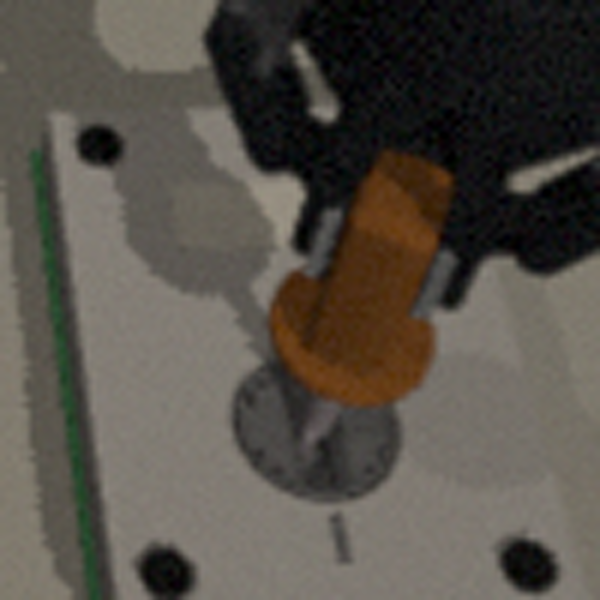

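View pics/n2.png

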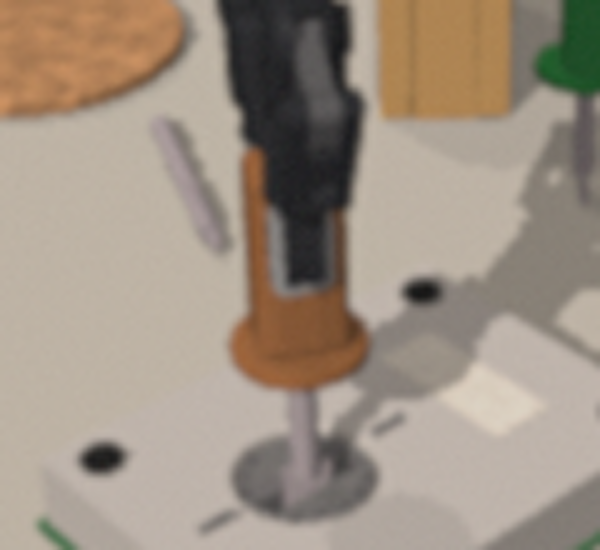

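The moment jumped to 0.42 N m, so the cap is at its stop. I'll back off within the play and lift straight out.

Call:
apply_moves([
  [[0,0,0,0,-8,0,0.015],[0,0,0,0,-14,0,0.015],[0,-0.01,0,0,-14,0,0.015],[0,-0.03,0,0,-14,0,0.015],[0,-0.07,0,0,-14,0,0.015],[0,-0.11,0,0,-14,0,0.015],[0,-0.11,0,0,-14,0,0.015]],
])

```text
t: 12.35
tool_pos: [0.5253, 0.1854, 0.2623]
ee_rot: [0.623, -0.621, 0.335, -0.338]
force: [-0.1, -0.8, -1.5]
finger_gap: 0.025
```

```bash
python3 - <<'E'
from h import *
st=robot.state(); print(st["tool_pos"],st["force"],st["moment"],st["q"],st["ee_rot"])
save(robot.camera("scene"),"pics/o1.png",6,(295,200,395,300))
im=robot.camera("side");save(im,"pics/o2.png",3.5,(155,140,315,300))
E
```

```text
[0.52530486 0.18538598 0.26228327] [-0.06399352 -0.82250922 -1.54340471] [-0.0151555  -0.03924972 -0.00229453] [ 2.08022161e-01  3.43461950e-01 -5.44992906e-02  1.16795430e+00
  2.19158504e-06  2.77059631e+00] [ 0.62304858 -0.62081374  0.33513511 -0.33776504]
```

View pics/o1.png

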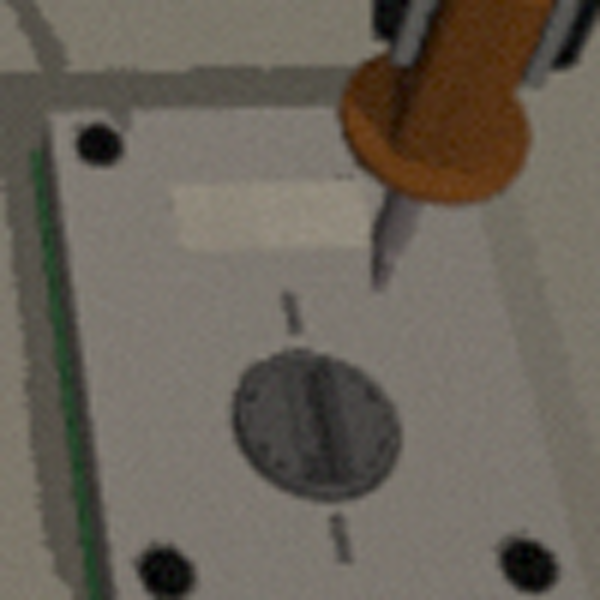

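View pics/o2.png

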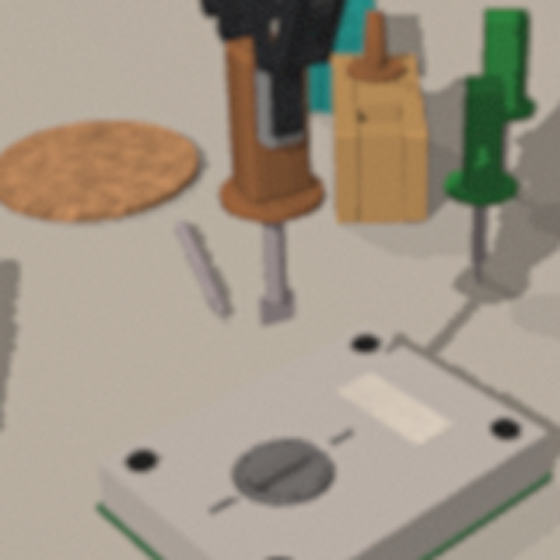

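The slot lines up with both marks in both views. Next is returning the driver to the holder.

Call:
apply_moves([
  [[0.0149,0,-0.0116,0,-3,0,0.015],[0.0448,0,-0.0348,0,-8,0,0.015],[0.0747,0,-0.058,0,-13,0,0.015],[0.1046,0,-0.0811,0,-19,0,0.015],[0.1494,0,-0.1159,0,-26,0,0.015],[0.1942,0,-0.1507,0,-33,0,0.015],[0.239,0,-0.1854,0,-41,0,0.015],[0.2749,0,-0.2133,0,-47,0,0.015],[0.2988,0,-0.2318,0,-51.8,0,0.015],[0.2988,0,-0.2318,0,-51.8,0,0.015],[0.2988,0,-0.2318,0,-51.8,0,0.015]],
])

```text
t: 13.82
tool_pos: [0.4936, -0.1912, 0.2582]
ee_rot: [0.707, -0.706, 0.032, -0.03]
force: [-0.1, 0.6, -2.1]
finger_gap: 0.0254
```

```bash
python3 - <<'E'
from h import *
st=robot.state(); print(st["tool_pos"],st["force"],st["q"],st["ee_rot"])
save(robot.camera("scene"),"pics/p1.png",4,(160,70,310,200))
im=robot.camera("side");save(im,"pics/p2.png",4,(190,60,340,210))
E
```

```text
[ 0.49355742 -0.19117126  0.2582035 ] [-0.14304606  0.64668408 -2.0941099 ] [-5.07885597e-01  2.98091539e-01 -1.30019605e-01  1.14511257e+00
  3.03187558e-04  1.15008971e+00] [ 0.70691473 -0.70595444  0.03153213 -0.03009341]
```

View pics/p1.png

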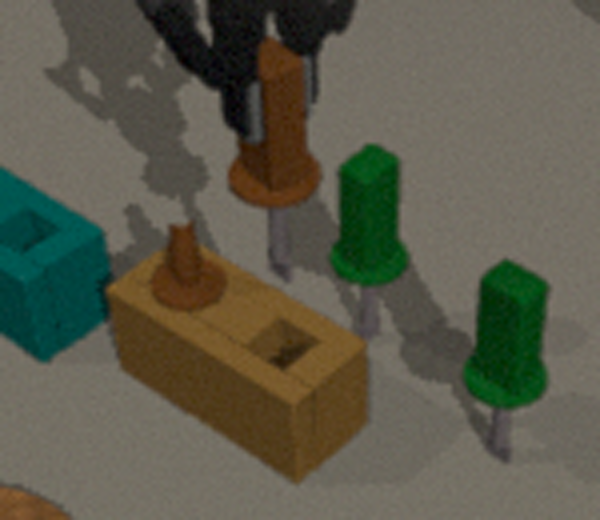

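View pics/p2.png

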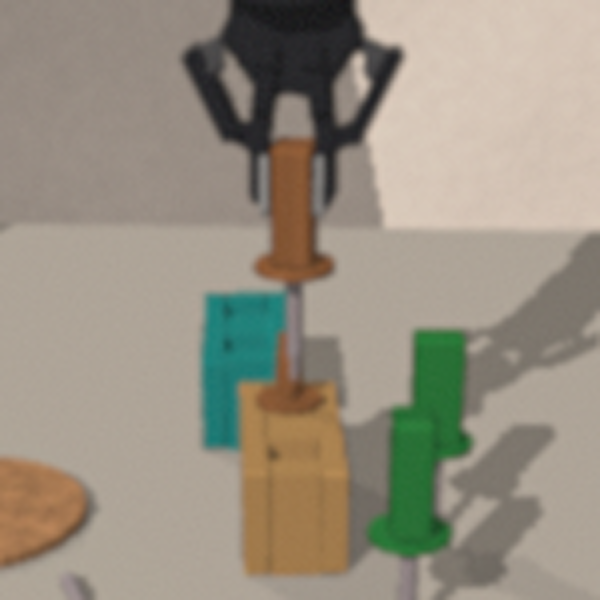

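```bash
python3 - <<'E'
from h import *
s=robot.camera_model("scene");d=robot.camera_model("side")
print("well",onz(s,(231.25,156),.075),onz(d,(190+296/4,60+450/4),.075),"tip",onz(s,(230.5,138.5),.131),tri([s,d],[(230.5,138.5),(190+296/4,60+388/4)]))
E
```

```text
well [ 0.49486601 -0.18836084  0.075     ] [ 0.48824862 -0.18655174  0.075     ] tip [ 0.49378667 -0.18856893  0.131     ] [ 0.48725953 -0.19749924  0.11723553]
```

Call:
apply_moves([
  [[0.001,0.03,0,0,0,0,0.015],[0.001,0.05,0,0,0,0,0.015],[0.001,0.065,0,0,0,0,0.015],[0.001,0.08,0,0,0,0,0.015],[0.001,0.08,0,0,0,0,0.015]],
])

```text
t: 14.55
tool_pos: [0.4947, -0.1915, 0.1784]
ee_rot: [0.707, -0.706, 0.031, -0.03]
force: [-0.2, 0.3, -1.2]
finger_gap: 0.0252
```

```bash
python3 - <<'E'
from h import *
st=robot.state(); print(st["tool_pos"],st["force"],st["moment"])
save(robot.camera("scene"),"pics/q1.png",4,(160,70,310,200))
E
```

```text
[ 0.49470159 -0.19151887  0.17840679] [-0.21397097  0.25825181 -1.2434709 ] [-0.06942366 -0.00507229  0.00194879]
```

View pics/q1.png

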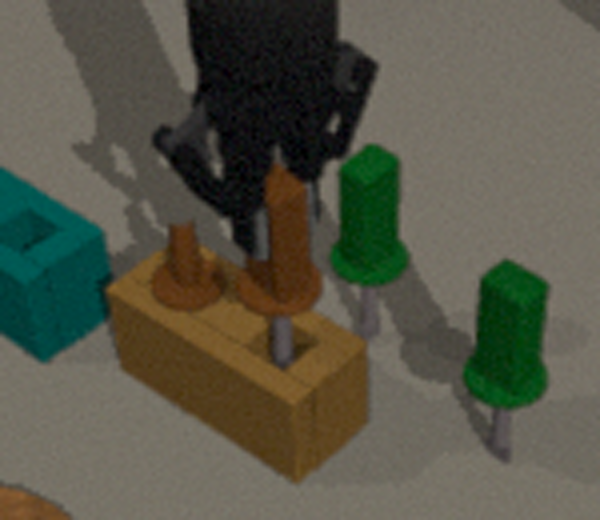

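The blade is inside the well and no contact force shows. I'll lower it the rest of the way.

Call:
apply_moves([
  [[0,0.02,0,0,0,0,0.015],[0,0.035,0,0,0,0,0.015],[0,0.042,0,0,0,0,0.015],[0,0.044,0,0,0,0,0.015],[0,0.044,0,0,0,0,0.015]],
])

```text
t: 15.22
tool_pos: [0.4954, -0.1922, 0.1356]
ee_rot: [-0.706, 0.707, -0.03, 0.03]
force: [-0.0, 1.0, -0.7]
finger_gap: 0.0252
```

Call:
apply_moves([
  [[0,0.001,0,0,0,0,0.015],[0,0.002,0,0,0,0,0.015],[0,0.002,0,0,0,0,0.015]],
])

```text
t: 15.6
tool_pos: [0.4955, -0.1922, 0.1344]
ee_rot: [-0.706, 0.707, -0.03, 0.031]
force: [-2.5, 1.1, 9.1]
finger_gap: 0.0253
```

Guard contact (9 N). I'll open to 60 mm and rise.

Call:
apply_moves([
  [[0,-0.001,0,0,0,0,0.03],[0,-0.001,0,0,0,0,0.05],[0,-0.001,0,0,0,0,0.058],[0,-0.001,0,0,0,0,0.058],[0,-0.03,0,0,0,0,0.058],[0,-0.07,0,0,0,0,0.058],[0,-0.12,0,0,0,0,0.058],[0,-0.15,0,0,0,0,0.058],[0,-0.15,0,0,0,0,0.058]],
])

```text
t: 16.73
tool_pos: [0.4963, -0.1926, 0.2855]
ee_rot: [-0.706, 0.707, -0.029, 0.032]
force: [0.4, 0.1, -0.6]
finger_gap: 0.0577
```

```bash
python3 - <<'E'
from h import *
st=robot.state(); print(st["tool_pos"],st["force"],st["moment"],st["t"])
save(robot.camera("scene"),"pics/r1.png",1.5)
save(robot.camera("side"),"pics/r2.png",4,(190,110,340,230))
save(robot.camera("wrist"),"pics/r3.png",1)
E
```

```text
[ 0.49631943 -0.19264231  0.28552729] [ 0.41663556  0.11058022 -0.58849869] [-0.00728617  0.04870112 -0.00318437] 16.725
```

View pics/r1.png

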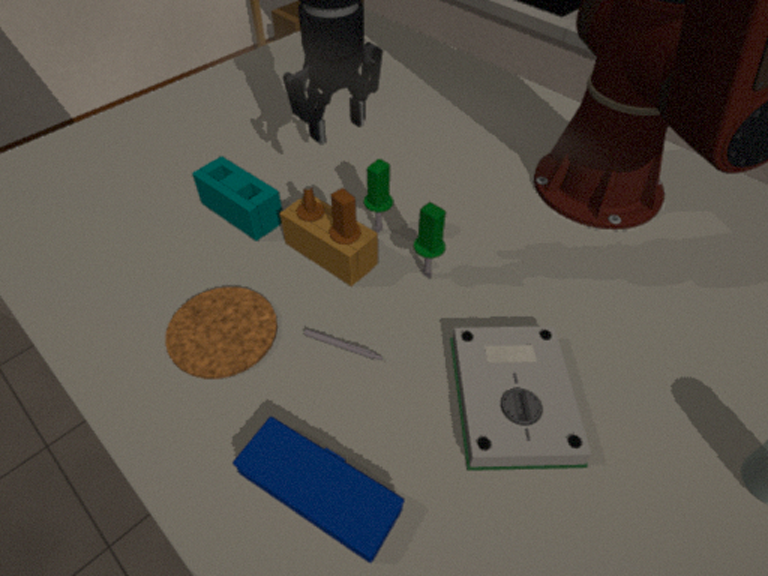

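View pics/r2.png

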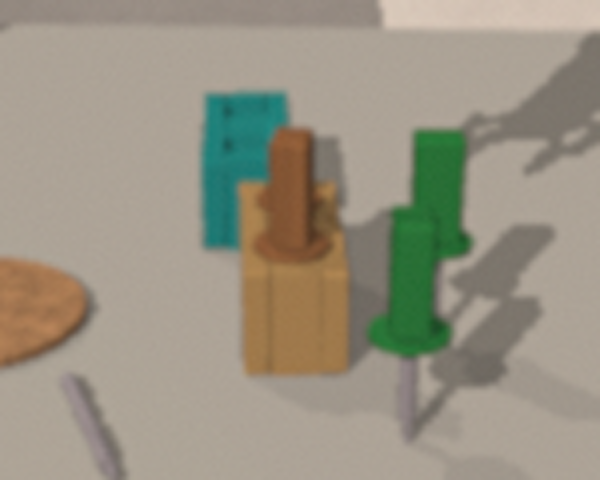

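View pics/r3.png

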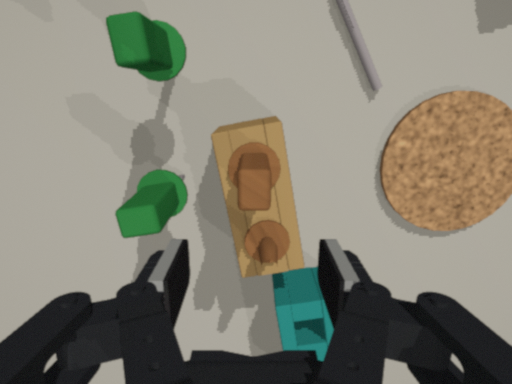

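The driver hangs upright in its well with the guard flat, the gripper is clear, and the slot at (522,406) in the scene view is in line with the marks. I'm handing the job in.

```bash
python3 -c "
from cell import robot
print(robot.job_done())"
```

```text
the job is handed in; nothing more can be done
None
```

I screwed the battery cap in to its stop with the broad-bladed screwdriver, put the screwdriver back in its well and handed the job in at about 17 s of the 54 s allowed. The hand-in reports no verdict.

- **Cap:** I held it pressed in at about 7–8 N while turning clockwise. The wrist moment jumped from about 0.06 to 0.42 N m at the stop. After I lifted the blade out, both fixed cameras showed the slot in line with the two marks.
- **Screwdriver:** I lowered it until the guard touched the block, at about 9 N, then released it and raised the gripper 15 cm clear. All three cameras show it standing upright with its guard flat on the block. The wrist force reads close to zero.
- **Small disagreements:** The side camera placed the slot and the blade tip a few millimetres from where the other views did. The wrist view read the open slot at 110° against 115° from the scene view. Both were well within the play of the fit.

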